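Push the sample plate out over the ledge

TASK

Two flat metal sample plates lie side by side in the lanes of the low dark ledge. Push the one with the blue end along its lane, blue end first, until the whole blue band sticks out past the open end of the ledge with no more than a finger's width of bare metal beyond it, so that it can later be picked up by that end. Only push it with the fingers and leave it lying flat: it must not be picked up or tipped, and the other plate and the things standing round the ledge stay where they are.

Things in the scene. Friction and masses are not known exactly. Their poses are not given: they have to be found in the camera images.
- ledge: fixed low dark steel ledge, 172 mm wide (x), 220 long (y), sliding surface 50 mm above the worktop; origin under its centre on the worktop, yaw up to 0.35 rad either way. Plates slide along y; the open end is at -y (robot's right). White ribs 5 mm high at both sides and down the middle (4 mm wide) form two 76 mm lanes centred at x = -40 and +40 mm, without walls at either end.
- lip (a point): middle of the top edge of the ledge's open end (x = 0, y = -110 mm, z = 50 mm in the ledge's frame); axes as the ledge. The worktop lies in a fume hood, sash pushed up to z = 0.86 m. Its clear right side pane and front post (y = -0.21 to -0.15, from x = 0.25 m on, up to the roof) are solid: come in round them through the open front
- blue_plate: the plate to push: flat bare metal, 70 mm wide (x), 110 long (y), 6 thick, 0.1 to 0.17 kg, with dark round spots and a blue band 30 mm long across its -y end, which points to the ledge's open end. Loose, in either lane with about 3 mm of play each side. Origin at the centre of its underside.
- blue_front (a point): middle of the blue plate's front face (the blue end, 55 mm from its centre towards -y, half-way up its thickness)
- blue_back (a point): middle of the blue plate's back face (the bare end, 55 mm from its centre towards +y, half-way up its thickness): the face to push on. At the start at least 35 mm of lane lies free behind it.
- orange_plate: the same plate but with an orange band, in the other lane; to be left alone
- dish: white lidded petri dish, 102 mm across, 16 mm high, loose, to the left of the ledge; origin at the centre of its underside; leave alone
- lamp: small steel spirit lamp, unlit, 72 mm across, 67 mm high, loose, to the left of the ledge; origin under its centre; leave alone
- tip_box: blue pipette tip box with clear lid, 87 x 118 x 67 mm, loose, to the left of the ledge; origin under its centre; leave alone
Mind the look-alikes: they are no part of the job. What is shaped like the blue_plate but purple or turquoise is not meant.

How it is judged:
By the outcome, as a careful person would: the job done as asked, in the order asked, and still so for the second after the job is handed in, with the robot touching nothing.
It also fails if it takes over 40 s, if anything falls off the work surface, if the arm or the gripper's body presses on something with over 40 N, if the wrist force passes 120 N, or if a joint passes its speed limit or range.

ROBOT

A 6-joint arm with a two-finger parallel gripper is mounted at the origin on a cart in front of the work surface, level with it; the furniture and walls round the work are solid. World frame = base frame: x ahead of the robot, y to its left, z up, the work surface at z = 0. Lengths are in m, angles in rad, forces in N, time in s.
With the tool pointing down it reaches from about 0.3 to 0.875 m from the base axis. Payload 6.4 kg.
Tool frame: the origin (TCP) lies on the centre line of the jaws, within the pads' length; the fingertips stand 25 mm ahead of it and the grasp point (between the pads) lies 6 mm ahead of it; z points along the fingers, y is the line along which they close (so a half turn about z gives the same grasp; the last joint's range is limited). The gripper opens to 85 mm and grips with 20 to 120 N. Pads are 22 mm wide; open, the fingers measure 114 mm over their backs; the gripper's body (76 mm by 85 mm) begins 54 mm behind the grasp point. The pads swing forward as they close: fully open they stand 13 mm farther back than shut.
Start: joints at [-0.206, 0.181, 1.607, -0, 1.354, -0.206], TCP at [0.575, 0, 0.217] pointing down, gripper open.
Joint ranges: [-2.99, 2.99], [-0.89, 2.07], [0.3, 2.58], [-1.14, 4.28], [0, 2.63], [-3.12, 3.12]. Speed limits (rad/s): [2.57, 2.57, 3.01, 3.14, 3.14, 3.14].

INTERFACE

Orientations are given as a unit quaternion [w, x, y, z].
In Python, from bench import get_obs, camera, hand_in, spot_in gives the robot as it stands.
- The arm moves only by the shell command python3 -m jog 'ROWS'. ROWS is JSON, one flat list of numbers, 7 for each row, row after row: the shift along the tool's x, y, z in m, then the turn, a rotation vector about the tool's x, y, z in rad, then the closure, from 0 (fully open) to 1 (shut). A call has 1 to 20 rows; each row is the pose to reach, as a shift and turn from the pose commanded when the call began, along the tool's axes at that moment; what a row does not reach only later rows make up. A row lasts 1/8 s, in which the tool goes at most 62.5 mm and 10.7 degrees, less where a joint would pass 70% of its speed; a pose out of reach is approached as far as the arm can. A call with a gripper value outside its range is refused whole. The fingers move at their own pace and stop on an object; the grip force is fixed at half the most. Time passes only in rows, so rows that repeat a pose let the fingers close. It gives the time, the measured TCP pose, the force, the opening and the grip force at its end, in the units of the state.
- get_obs(): the state, without advancing time (a new reading comes with each control period).
- camera(name): name is "scene" or "side" or "wrist"; returns a dict with "frame" (400x640x3 uint8, red, green, blue), "mtx" (3x3 intrinsics, pixels), "distortion" ([k1, k2, p1, p2, k3] as OpenCV has them; the pictures are not rectified), "extrinsics" (4x4, takes a point from camera to world coordinates). Camera axes: x right, y up, looking along -z (the intrinsics and any distortion apply to the point x, -y, -z); pixel columns grow to the right and rows downward; lengths in m; the calibration is good to about 2 mm. A picture is of the moment at which its call begins. There is no depth.
- hand_in(): hands the job in; it is judged then, once.
Trained networks look in a picture, given as the dict that the camera call returned (one of the last four; its "shot" number tells which), for a name from the list of things; names that differ only in an ending like _2 or _b are one class to them, and where a whole thing is asked for, a point or a joint stands for the part that bears it (a point fixed in the world has none). Each returns a list of dicts, best first, with "confidence" (0 to 1); they miss things now and then, are a little off and sometimes report something else, mostly with a low value. They report only what shows in the picture. A call takes as long as a camera call. They do not tell look-alikes from the thing itself.
- spot_in(picture, name): "xyz" ([x, y, z] in m, in world coordinates, good to about 4 mm: the middle of the surface that is visible of it).
The state is a dict: "time_s": time; "q": joint angles; "dq": joint speeds; "joint_efforts": joint torques, N m; "eef_pos": TCP position; "eef_rot": TCP orientation; "wrist_force": force on the tool from outside, world axes, zero at the start; "torque": the same for the moment, N m; "opening": opening from 0.0 (shut) to 1.0 (fully open); "grasp_force": force on a finger pad.
Only numpy, scipy, OpenCV 4.12 (cv2) and the standard library are available. Lean on these libraries where they do the work, as an engineer would, in place of code of your own. Each camera call takes 0.05 s, during which the arm holds its last target. There are 200 camera calls.

## Working session

There is one attempt and no reset: what is moved stays moved. The work goes in short steps, Python scripts to look and compute and a shell command to move; the robot and the scene stay as the last step left them, time stands still between calls to the robot, and variables do not carry over. Pictures are saved under pics/ and viewed, at most 10 in all, crops included, and the job is handed in when it is done.

```bash
mkdir -p pics
cat > h.py <<'E'
import numpy as np, cv2, json
from bench import *
def ray(c,px):
    d=np.array(c["distortion"],float);K=np.array(c["mtx"],float)
    u=cv2.undistortPoints(np.array([[px]],float),K,d)[0,0]
    E=np.array(c["extrinsics"]);return E[:3,3],E[:3,:3]@np.array([u[0],-u[1],-1.])
def atz(c,px,z):
    o,d=ray(c,px);return o+d*(z-o[2])/d[2]
def proj(c,P):
    E=np.array(c["extrinsics"]);p=(np.atleast_2d(P)-E[:3,3])@E[:3,:3];p=p*[1,-1,-1]
    return cv2.projectPoints(p,np.zeros(3),np.zeros(3),np.array(c["mtx"],float),np.array(c["distortion"],float))[0][:,0]
def save(c,n): cv2.imwrite(n,c["frame"][:,:,::-1])
E
python3 - <<'E'
from h import *
cs={n:camera(n) for n in("scene","side","wrist")}
for n,c in cs.items():
    save(c,f"pics/{n}0.png")
    for k in("blue_plate","orange_plate","ledge","blue_back","blue_front","lip","dish","lamp","tip_box"):
        try:
            for r in spot_in(c,k)[:2]: print(n,k,np.round(r["xyz"],3),round(r["confidence"],2),proj(c,r["xyz"])[0].round())
        except Exception as e: print(n,k,e)
o=get_obs();print(o["eef_pos"],o["eef_rot"],o["time_s"])
E
```

```text
scene blue_plate [0.384 0.25  0.012] 0.93 [396. 236.]
scene blue_plate [0.625 0.086 0.053] 0.84 [294. 183.]
scene orange_plate [0.55  0.08  0.056] 0.9 [323. 180.]
scene ledge [0.587 0.145 0.05 ] 0.97 [310. 199.]
scene blue_back [0.392 0.088 0.006] 0.95 [382. 194.]
scene blue_back [0.631 0.081 0.054] 0.8 [292. 182.]
scene blue_front [0.382 0.252 0.002] 0.98 [397. 239.]
scene blue_front [0.393 0.089 0.003] 0.89 [382. 195.]
scene lip [0.59  0.143 0.048] 0.62 [309. 199.]
scene dish [0.554 0.36  0.017] 0.57 [329. 275.]
scene lamp [0.681 0.396 0.04 ] 0.57 [269. 284.]
scene tip_box [0.374 0.452 0.064] 0.66 [422. 292.]
side blue_plate [0.39  0.09  0.008] 0.96 [363. 196.]
side blue_plate [0.628 0.082 0.061] 0.87 [275. 184.]
side orange_plate [0.548 0.086 0.056] 0.62 [305. 184.]
side ledge [0.556 0.367 0.013] 0.62 [312. 272.]
side blue_back [0.385 0.248 0.008] 0.95 [376. 234.]
side blue_back [0.628 0.084 0.058] 0.78 [275. 185.]
side blue_front [0.381 0.248 0.006] 0.74 [377. 234.]
side blue_front [0.396 0.087 0.012] 0.63 [361. 194.]
side lip [0.59  0.148 0.049] 0.71 [291. 202.]
side dish [0.555 0.366 0.017] 0.83 [312. 270.]
side lamp [0.683 0.403 0.045] 0.61 [255. 278.]
side tip_box [0.374 0.456 0.068] 0.68 [402. 278.]
wrist blue_plate [0.625 0.083 0.058] 0.76 [372. 103.]
wrist blue_plate [0.394 0.089 0.003] 0.7 [160. 100.]
wrist orange_plate [0.547 0.076 0.059] 0.79 [291. 110.]
wrist ledge [0.589 0.062 0.046] 0.73 [334. 124.]
wrist blue_back [0.631 0.081 0.056] 0.76 [378. 104.]
wrist blue_back [0.37  0.183 0.006] 0.6 [126.   7.]
wrist blue_front [0.63  0.079 0.053] 0.84 [377. 107.]
wrist blue_front [0.394 0.088 0.01 ] 0.74 [157. 101.]
wrist lip [0.585 0.06  0.055] 0.91 [331. 126.]
[5.75008132e-01 2.34923109e-05 2.17385787e-01] [-1.14156388e-05  7.07092444e-01  7.07121118e-01 -1.40916065e-05] 1.5
```

View pics/scene0.png

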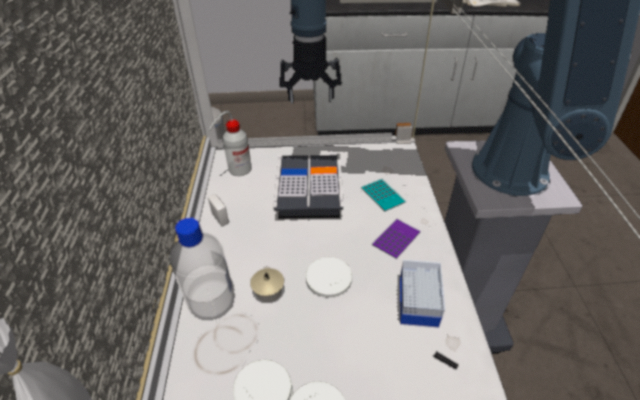

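View pics/wrist0.png

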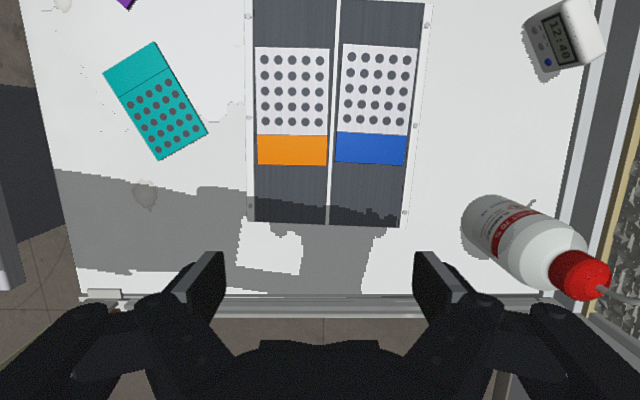

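Scene and wrist views. Candidates in the wrist view are blue plate (372,103), orange (291,105) and turquoise look-alike (155,100). The purple look-alike is in the scene view at (396,238). The one lying in a ledge lane with a blue band is at wrist (372,103), which is my choice. Next is a close crop and metric measurement.

Run:
```python
from h import *
c=camera("wrist");f=c["frame"]
cv2.imwrite("pics/crop1.png",cv2.resize(f[0:240,230:450],None,fx=2.5,fy=2.5,interpolation=cv2.INTER_CUBIC)[:,:,::-1])
hsv=cv2.cvtColor(f,cv2.COLOR_RGB2HSV)
for n,(a,b) in {"blue":((105,130,60),(120,255,255)),"orange":((8,150,100),(20,255,255))}.items():
    m=cv2.inRange(hsv,a,b);m[:, :240]=0;m[:,430:]=0;m[240:]=0
    k=max(cv2.findContours(m,0,2)[0],key=cv2.contourArea)
    bx=cv2.boxPoints(cv2.minAreaRect(k));P=np.array([atz(c,p,.056) for p in bx]);print(n,bx.round(1).tolist(),P.round(4).tolist())
    print([np.linalg.norm(P[i]-P[i-1]).round(4) for i in range(4)], P.mean(0).round(4))
for p in [(343,43),(416,45)]: print(p,atz(c,p,.056).round(4))
for p in [(255,223),(400,228)]: print(p,atz(c,p,.05).round(4))
for p in [(339,0),(330,223)]: print("rib",p,atz(c,p,.055).round(4))
```

```text
blue [[333.5, 161.3000030517578], [335.20001220703125, 131.3000030517578], [405.20001220703125, 135.39999389648438], [403.5, 165.3000030517578]] [[0.5891, 0.0259, 0.056], [0.5905, 0.0556, 0.056], [0.6602, 0.0518, 0.056], [0.6605, 0.0218, 0.056]]
[np.float64(0.0715), np.float64(0.0297), np.float64(0.0698), np.float64(0.0299)] [0.6251 0.0388 0.056 ]
orange [[255.0, 163.5], [256.0, 133.60000610351562], [326.0, 136.0], [325.0, 165.89999389648438]] [[0.5094, 0.0237, 0.056], [0.5119, 0.0534, 0.056], [0.5814, 0.051, 0.056], [0.5806, 0.0212, 0.056]]
[np.float64(0.0712), np.float64(0.0298), np.float64(0.0695), np.float64(0.0298)] [0.5458 0.0373 0.056 ]
(343, 43) [0.5967 0.1357 0.056 ]
(416, 45) [0.6646 0.1342 0.056 ]
(255, 223) [ 0.5047 -0.0421  0.05  ]
(400, 228) [ 0.6632 -0.0479  0.05  ]
rib (339, 0) [0.5925 0.1716 0.055 ]
rib (330, 223) [ 0.5863 -0.0404  0.055 ]
```

View pics/crop1.png

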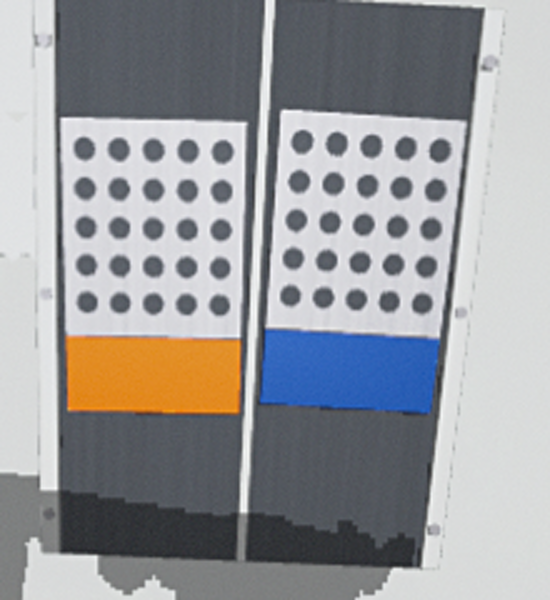

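The crop confirms the choice: spotted bare plate with the blue band facing the open end, in the far lane. The ledge yaw is about -0.033 rad, the back face is at (0.631,0.135), and the front is about 70 mm from the lip. I'll hover behind the plate with shut fingers.

```bash
python3 -m jog '[0.05,0.02,0,0,0,0.033,1, 0.10,0.04,0,0,0,0.033,1, 0.158,0.057,0.03,0,0,0.033,1, 0.158,0.057,0.08,0,0,0.033,1, 0.158,0.057,0.10,0,0,0.033,1, 0.158,0.057,0.10,0,0,0.033,1, 0.158,0.057,0.10,0,0,0.033,1, 0.158,0.057,0.10,0,0,0.033,1]'
python3 - <<'E'
from h import *
c=camera("wrist");save(c,"pics/wrist1.png")
f=c["frame"];m=cv2.inRange(cv2.cvtColor(f,cv2.COLOR_RGB2HSV),(105,130,60),(120,255,255))
o=get_obs();t=np.array(o["eef_pos"]);print(t,o["opening"],proj(c,t-[0,0,.025]))
for P in [(.6314,.135,.056),(.637,.172,.05),(.625,.024,.056)]: print(P,proj(c,P))
s=camera("side");save(s,"pics/side1.png")
E
```

```text
time_s: 2.55
eef_pos: [0.6336, 0.1574, 0.1199]
eef_rot: [0.001, 0.719, 0.695, 0.001]
wrist_force: [0.3, 0.1, -0.4]
opening: -0.001
grasp_force: 0.0
[0.63333541 0.15752768 0.11958086] 0.001196020250715867 [[319.56643734 231.71440681]]
(0.6314, 0.135, 0.056) [[317.66121005 242.20988597]]
(0.637, 0.172, 0.05) [[323.46343745 192.32847846]]
(0.625, 0.024, 0.056) [[314.69908091 364.1444921 ]]
```

View pics/wrist1.png

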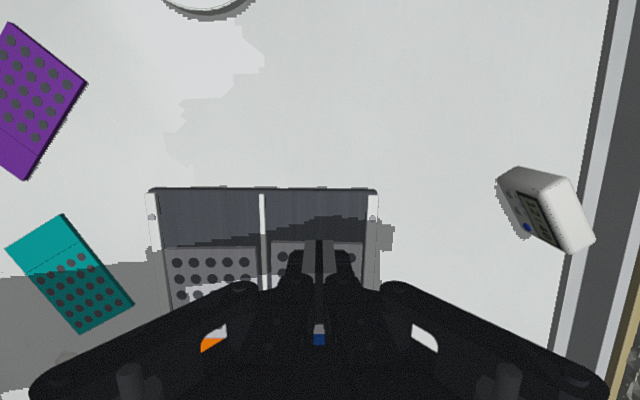

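The wrist view shows the plate's back edge at row 242 and the ledge rear edge at row 190, as predicted, with the shut fingers centred on the lane (col 320). Descending.

```bash
python3 -m jog '[0,0,0.02,0,0,0,1, 0,0,0.035,0,0,0,1, 0,0,0.0395,0,0,0,1, 0,0,0.0395,0,0,0,1, 0,0,0.0395,0,0,0,1]'
python3 - <<'E'
from h import *
o=get_obs();print(o["eef_pos"],o["wrist_force"],o["time_s"])
E
```

```text
time_s: 3.28
eef_pos: [0.6324, 0.1581, 0.0783]
eef_rot: [0.0, 0.719, 0.695, 0.0]
wrist_force: [-0.9, -0.5, 0.4]
opening: 0.002
grasp_force: 0.0
[0.63240297 0.15807968 0.07827206] [-0.8709484  -0.54212632  0.38608417] 3.275
```

```bash
python3 -m jog '[-0.004,0,0.0008,0,0,0,1, -0.008,0,0.0008,0,0,0,1, -0.012,0,0.0008,0,0,0,1, -0.016,0,0.0008,0,0,0,1, -0.020,0,0.0008,0,0,0,1, -0.026,0,0.0008,0,0,0,1, -0.032,0,0.0008,0,0,0,1, -0.038,0,0.0008,0,0,0,1, -0.044,0,0.0008,0,0,0,1, -0.050,0,0.0008,0,0,0,1, -0.056,0,0.0008,0,0,0,1, -0.062,0,0.0008,0,0,0,1, -0.068,0,0.0008,0,0,0,1, -0.074,0,0.0008,0,0,0,1, -0.080,0,0.0008,0,0,0,1, -0.085,0,0.0008,0,0,0,1, -0.089,0,0.0008,0,0,0,1, -0.093,0,0.0008,0,0,0,1, -0.095,0,0.0008,0,0,0,1, -0.095,0,0.0008,0,0,0,1]'
python3 - <<'E'
from h import *
c=camera("scene");f=c["frame"]
cv2.imwrite("pics/sc2.png",np.hstack([cv2.resize(x["frame"][140:230,240:360],None,fx=3.3,fy=5,interpolation=cv2.INTER_CUBIC) for x in (c,camera("side"))])[:,:,::-1])
E
```

```text
time_s: 5.78
eef_pos: [0.6289, 0.063, 0.0771]
eef_rot: [-0.0, 0.719, 0.695, -0.0]
wrist_force: [0.1, -0.7, -0.5]
opening: -0.0
grasp_force: 0.0
```

View pics/sc2.png

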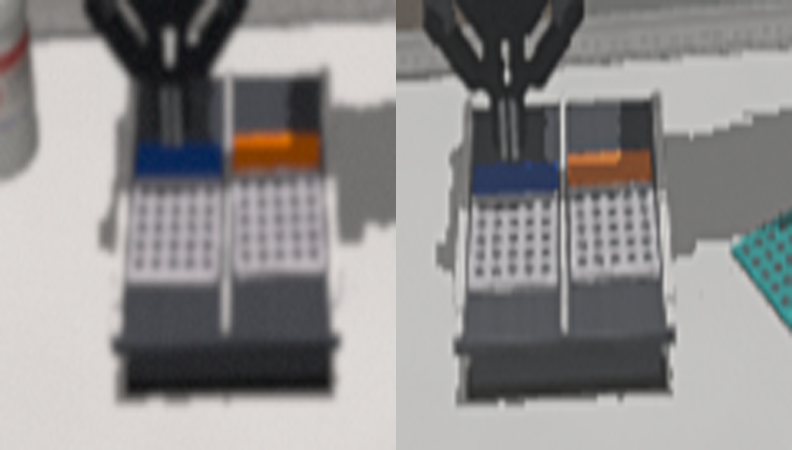

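Run:
```python
from h import *
o=get_obs();t=np.array(o["eef_pos"]);print(t,o["q"],o["time_s"])
out=[]
for n in("scene","side","wrist"):
    c=camera(n);print(n,"tcp,tip",proj(c,[t,t-[0,0,.025],[.625,.024,.056],[.6314,.135,.056],[.6223,-.0464,.05]]).round(1).tolist())
    save(c,f"pics/{n}3.png")
    for k in ("blue_back","blue_front","blue_plate"): print([(np.round(r["xyz"],3).tolist(),round(r["confidence"],2)) for r in spot_in(c,k)])
```

```text
[0.62883953 0.06316396 0.07706001] [-8.74086761e-02  4.54543989e-01  1.55798646e+00  6.27570060e-05
  1.12915298e+00 -5.45211054e-02] 5.875
scene tcp,tip [[292.3, 170.5], [292.8, 178.0], [294.1, 167.6], [291.9, 194.9], [295.0, 153.9]]
[([0.627, 0.081, 0.056], 0.7), ([0.393, 0.087, 0.005], 0.6), ([0.385, 0.248, 0.004], 0.59)]
[([0.393, 0.089, 0.005], 0.96), ([0.379, 0.25, 0.002], 0.87), ([0.627, 0.088, 0.056], 0.85)]
[([0.623, 0.086, 0.058], 0.85), ([0.39, 0.085, 0.003], 0.66), ([0.384, 0.249, 0.011], 0.65)]
side tcp,tip [[274.6, 174.9], [275.2, 182.5], [276.1, 173.0], [274.9, 197.4], [276.4, 161.0]]
[([0.386, 0.086, 0.009], 0.95), ([0.63, 0.086, 0.059], 0.94), ([0.383, 0.25, 0.009], 0.62)]
[([0.381, 0.248, 0.008], 0.89), ([0.627, 0.084, 0.055], 0.83), ([0.391, 0.09, 0.015], 0.79)]
[([0.63, 0.084, 0.059], 0.94), ([0.385, 0.246, 0.008], 0.84), ([0.39, 0.094, 0.009], 0.68)]
wrist tcp,tip [[320.3, 248.2], [320.1, 232.0], [316.1, 292.3], [320.7, 109.9], [315.8, 375.2]]
[([0.407, 0.07, 0.004], 0.94)]
[([0.63, 0.088, 0.055], 0.79), ([0.411, 0.072, 0.006], 0.7)]
[([0.626, 0.094, 0.057], 0.88), ([0.41, 0.074, 0.004], 0.56)]
```

View pics/wrist3.png

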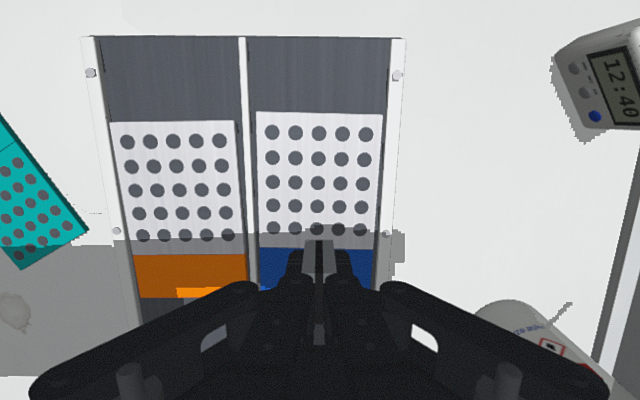

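View pics/scene3.png

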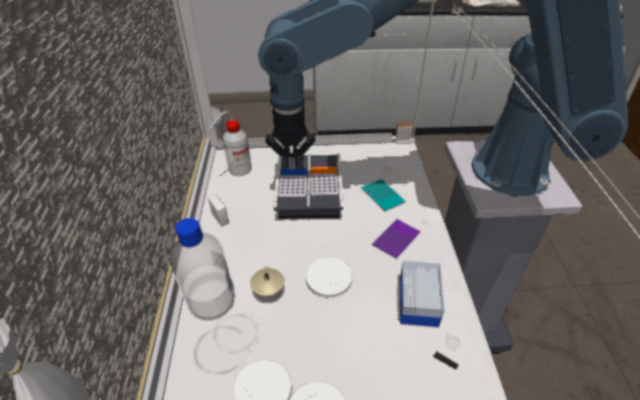

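The plate hasn't moved. In the scene view the fingertip ends near row 169, where I predicted 178. So the shut tips sit higher than I assumed and passed over the plate without contact. I'll estimate the true tip from the pictures.

```bash
python3 - <<'E'
from h import *
t=np.array(get_obs()["eef_pos"])
for n in("scene","side","wrist"):
    c=camera(n)
    for dy in(-.011,0,.011): print(n,dy,[(d,proj(c,t+[0,dy,-d])[0].round().tolist()) for d in(-.01,0,.01,.02,.025)])
s=camera("side")["frame"][150:195,255:295]; cv2.imwrite("pics/z.png",cv2.resize(s,None,fx=14,fy=13,interpolation=cv2.INTER_CUBIC)[:,:,::-1])
E
python3 -m jog '[0,0,-0.02,0,0,0,1, 0.04,0,-0.03,0,0,0,1, 0.08,0,-0.03,0,0,0,1, 0.097,0,-0.02,0,0,0,1, 0.097,0,0,0,0,0,1, 0.097,0,0,0,0,0,1]'
```

```text
scene -0.011 [(-0.01, [292.0, 165.0]), (0, [292.0, 168.0]), (0.01, [293.0, 171.0]), (0.02, [293.0, 174.0]), (0.025, [293.0, 175.0])]
scene 0 [(-0.01, [292.0, 167.0]), (0, [292.0, 170.0]), (0.01, [293.0, 173.0]), (0.02, [293.0, 176.0]), (0.025, [293.0, 178.0])]
scene 0.011 [(-0.01, [292.0, 170.0]), (0, [292.0, 173.0]), (0.01, [293.0, 176.0]), (0.02, [293.0, 179.0]), (0.025, [293.0, 181.0])]
side -0.011 [(-0.01, [274.0, 169.0]), (0, [274.0, 173.0]), (0.01, [275.0, 176.0]), (0.02, [275.0, 179.0]), (0.025, [275.0, 180.0])]
side 0 [(-0.01, [274.0, 172.0]), (0, [275.0, 175.0]), (0.01, [275.0, 178.0]), (0.02, [275.0, 181.0]), (0.025, [275.0, 182.0])]
side 0.011 [(-0.01, [274.0, 174.0]), (0, [275.0, 177.0]), (0.01, [275.0, 180.0]), (0.02, [275.0, 183.0]), (0.025, [275.0, 185.0])]
wrist -0.011 [(-0.01, [321.0, 276.0]), (0, [321.0, 267.0]), (0.01, [321.0, 259.0]), (0.02, [321.0, 252.0]), (0.025, [321.0, 249.0])]
wrist 0 [(-0.01, [320.0, 256.0]), (0, [320.0, 248.0]), (0.01, [320.0, 241.0]), (0.02, [320.0, 235.0]), (0.025, [320.0, 232.0])]
wrist 0.011 [(-0.01, [320.0, 236.0]), (0, [320.0, 229.0]), (0.01, [320.0, 223.0]), (0.02, [320.0, 217.0]), (0.025, [320.0, 215.0])]
time_s: 7.42
eef_pos: [0.6298, 0.1587, 0.0738]
eef_rot: [-0.002, 0.719, 0.695, -0.002]
wrist_force: [-0.3, -0.3, 0.0]
opening: 0.001
grasp_force: 0.0
```

View pics/z.png

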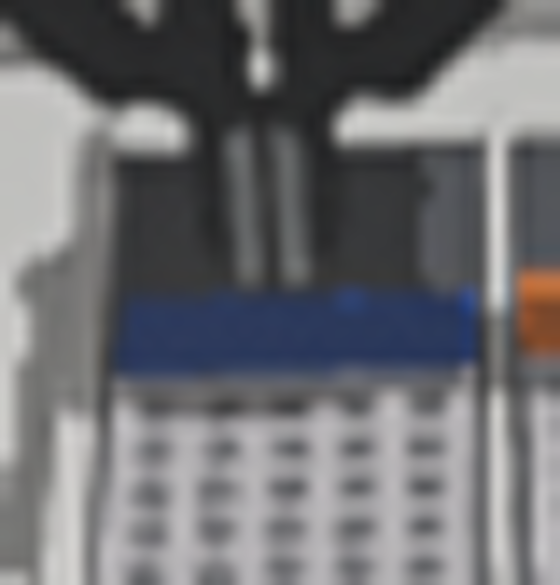

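The tip is nominally below the ledge surface here, yet there is no contact force. So the shut fingers really are shorter than the nominal 25 mm. I'll do a guarded descent behind the plate until the lane surface is felt.

```bash
python3 -m jog '[0,0,0,0,0,0,1, 0,0,0.002,0,0,0,1, 0,0,0.004,0,0,0,1, 0,0,0.004,0,0,0,1]'
python3 - <<'E'
from h import *
c=camera("wrist");t=np.array(get_obs()["eef_pos"]);f=c["frame"]
cv2.imwrite("pics/w4.png",cv2.resize(f[80:330,200:460],None,fx=2.4,fy=2.4,interpolation=cv2.INTER_CUBIC)[:,:,::-1])
s=camera("side");cv2.imwrite("pics/s4.png",cv2.resize(s["frame"][150:230,240:340],None,fx=7,fy=7,interpolation=cv2.INTER_CUBIC)[:,:,::-1])
print(t,proj(s,[t,t-[0,0,.025]]),get_obs()["wrist_force"])
E
```

```text
time_s: 7.92
eef_pos: [0.6321, 0.1598, 0.0731]
eef_rot: [-0.0, 0.719, 0.695, -0.0]
wrist_force: [-0.6, -0.0, 0.8]
opening: -0.002
grasp_force: 0.0
[0.63211794 0.15990521 0.07316649] [[274.42733556 197.99488002]
 [275.03153343 205.73540722]] [ 0.4557345  -0.04173988  0.21053625]
```

View pics/s4.png

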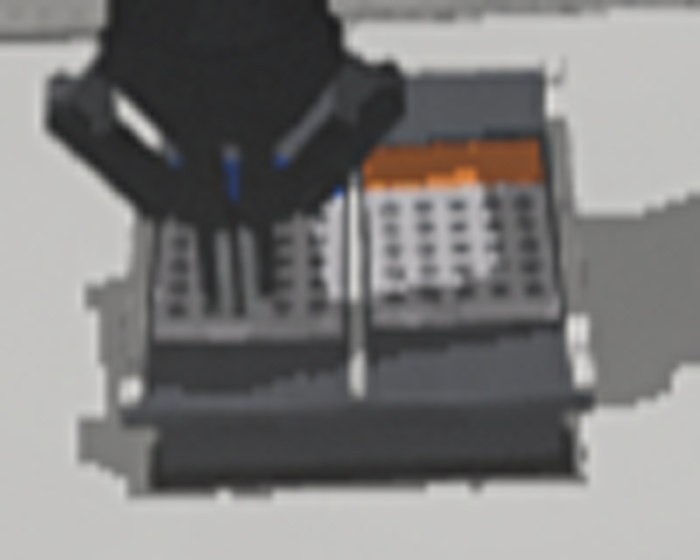

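The side crop shows fingertips ending at row ~194, well above the plate's back edge (row 198). That puts the tips about 12 mm behind the TCP point, so roughly 35 mm of descent remains.

```bash
python3 -m jog '[0,0,0.01,0,0,0,1, 0,0,0.018,0,0,0,1, 0,0,0.022,0,0,0,1, 0,0,0.022,0,0,0,1]'
python3 - <<'E'
from h import *
o=get_obs();s=camera("side");t=np.array(o["eef_pos"]);print(t,o["wrist_force"],proj(s,[t+[0,0,.012],t]))
cv2.imwrite("pics/s5.png",cv2.resize(s["frame"][150:230,240:340],None,fx=7,fy=7,interpolation=cv2.INTER_CUBIC)[:,:,::-1])
E
```

```text
time_s: 8.52
eef_pos: [0.6316, 0.16, 0.0503]
eef_rot: [-0.0, 0.719, 0.695, -0.0]
wrist_force: [-0.9, -0.1, 1.2]
opening: -0.001
grasp_force: 0.0
[0.63161253 0.1599851  0.05033181] [-0.88824302 -0.07479738  1.22855226] [[274.89093613 201.38041423]
 [275.17851919 205.07933259]]
```

View pics/s5.png

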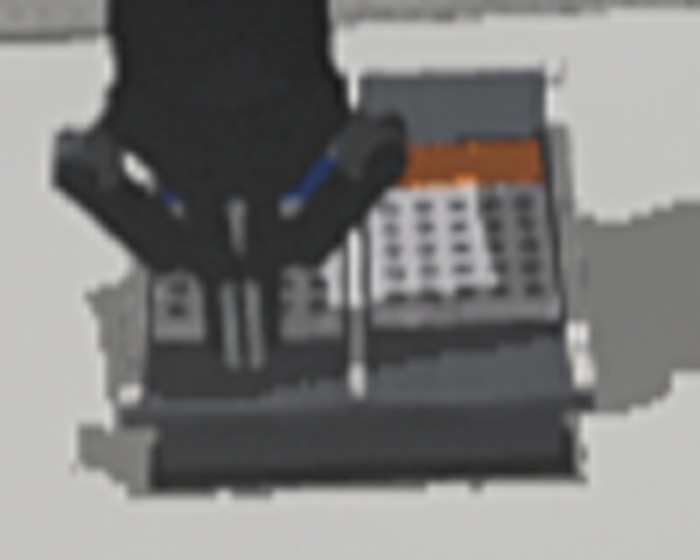

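Fingertip now at crop row 368 (px 202.6), with the lane surface expected near 205, so roughly 8 mm left. Stepping down gently.

```bash
python3 -m jog '[0,0,0.0015,0,0,0,1, 0,0,0.003,0,0,0,1, 0,0,0.0045,0,0,0,1, 0,0,0.0045,0,0,0,1]'; python3 -m jog '[0,0,0.001,0,0,0,1, 0,0,0.002,0,0,0,1,0,0,0.002,0,0,0,1]'|grep -E "pos|force"
```

```text
time_s: 9.07
eef_pos: [0.6319, 0.16, 0.0464]
eef_rot: [-0.0, 0.719, 0.695, -0.0]
wrist_force: [0.4, 0.3, 0.5]
opening: 0.004
grasp_force: 0.0
eef_pos: [0.632, 0.16, 0.0445]
wrist_force: [0.2, 0.6, 0.5]
grasp_force: 0.0
```

```bash
python3 -m jog '[0,0,0.001,0,0,0,1, 0,0,0.002,0,0,0,1,0,0,0.002,0,0,0,1]'|grep -E "pos|force"; python3 -m jog '[0,0,0.001,0,0,0,1,0,0,0.0015,0,0,0,1,0,0,0.0015,0,0,0,1]'|grep -E "pos|wrist|time"
```

```text
eef_pos: [0.632, 0.16, 0.0425]
wrist_force: [0.6, -0.1, -1.2]
grasp_force: 0.0
time_s: 10.2
eef_pos: [0.632, 0.16, 0.041]
wrist_force: [0.9, -0.2, -0.1]
```

```bash
python3 -m jog '[0,0,0.001,0,0,0,1,0,0,0.0015,0,0,0,1,0,0,0.0015,0,0,0,1]'|grep -E "pos|wrist"; python3 -m jog '[0,0,0.001,0,0,0,1,0,0,0.0015,0,0,0,1,0,0,0.0015,0,0,0,1]'|grep -E "pos|wrist|time"
python3 - <<'E'
from h import *
s=camera("side")
cv2.imwrite("pics/s6.png",cv2.resize(s["frame"][150:230,240:340],None,fx=7,fy=7,interpolation=cv2.INTER_CUBIC)[:,:,::-1])
E
```

```text
eef_pos: [0.632, 0.16, 0.0395]
wrist_force: [0.1, 0.4, 0.4]
time_s: 10.95
eef_pos: [0.632, 0.16, 0.038]
wrist_force: [-0.5, -0.9, 0.2]
```

```bash
for i in 1; do python3 -m jog '[0,0,0.001,0,0,0,1,0,0,0.001,0,0,0,1]'|grep -E "pos|wrist"; done; python3 -m jog '[0,0,0.001,0,0,0,1,0,0,0.001,0,0,0,1]'|grep -E "pos|wrist|time"
```

```text
eef_pos: [0.632, 0.16, 0.037]
wrist_force: [1.4, -0.3, -0.5]
time_s: 11.5
eef_pos: [0.6322, 0.16, 0.0362]
wrist_force: [0.2, 0.0, 0.7]
```

Run:
```python
from h import *
s=camera("side");g=cv2.cvtColor(s["frame"],cv2.COLOR_RGB2GRAY)
print(g[190:214,264:288])
```

```text
[[ 49  48  49  50  50  49  50  49  48  61  65  49  48  48  49  48  49  50
   47  47  51  47  48  84]
 [ 48  49  50  49  50  50  51  48  49  47  46  48  49  50  49  49  49  49
   49  47  49  46  71 160]
 [ 47  49  50  51  49  49  51  50  48  46  47  50  51  49  49  49  48  57
   67  59  48  47  91 187]
 [ 52  54  60  60  52  47  50  48  49  46  46  48  47  49  48  48  51  70
   97  86  58  53  83 157]
 [ 70  68  80  94  73  51  48  48  57  55  45  57  52  49  48  49  74  95
  111 106  85  80  93 115]
 [ 99  97 103 113 103  58  48  58  88  78  51  87  89  55  47  52  94 107
  107 108 102 102 115 114]
 [120 120 121 123 119  62  46  63 106  90  56 105 109  60  46  52  97 111
  111 109 108 114 121 118]
 [122 123 123 123 120  65  47  63 105  93  56 104 110  63  46  50  90 109
  109 107 101 103 104 102]
 [ 92  94  95  95  95  57  47  59 106 101  57  95 107  66  49  49  71  85
   85  83  73  74  73  74]
 [ 59  57  61  61  61  54  48  55 106 107  58  88 107  70  48  49  56  60
   59  61  59  58  59  58]
 [ 59  60  60  60  60  56  50  54 106 108  58  87 107  74  52  49  56  60
   59  60  59  5
[... 624 characters left out ...]
81  82  81  71  73  81  67  66  70  64  62  82  83  82  92  93  90
   89  88  88  86  86  85]
 [ 83  84  86  84  75  76  82  71  68  70  68  69  83  83  83  83  83  81
   80  78  76  75  76  75]
 [ 73  73  74  73  71  69  71  70  70  70  68  68  69  70  69  70  69  68
   69  67  67  67  68  67]
 [ 67  68  67  66  66  65  65  65  65  65  64  63  63  63  62  64  65  66
   66  66  66  65  64  65]
 [ 64  65  65  64  64  64  63  64  62  63  62  62  62  62  63  63  63  64
   64  65  64  64  64  63]
 [ 65  65  63  64  64  66  65  64  64  64  64  65  64  65  64  64  63  64
   65  64  63  64  64  64]
 [ 64  65  66  66  65  64  65  65  65  65  65  65  65  65  65  65  65  65
   64  65  65  65  64  64]]
```

```bash
python3 -m jog '[0,0,0.001,0,0,0,1,0,0,0.001,0,0,0,1]'|grep -E "pos|wrist|time"
python3 - <<'E'
from h import *
s=camera("side");t=np.array(get_obs()["eef_pos"])
for y in(.160,.164,.171,.174): print(y,proj(s,[[.632,y,z] for z in(.05,.055)]).round(1).tolist())
E
```

```text
time_s: 11.8
eef_pos: [0.6323, 0.16, 0.0362]
wrist_force: [-3.2, -0.3, 7.4]
0.16 [[275.0, 205.2], [274.9, 203.7]]
0.164 [[275.1, 206.2], [275.0, 204.6]]
0.171 [[275.2, 207.9], [275.0, 206.3]]
0.174 [[275.2, 208.6], [275.1, 207.1]]
```

Contact: the lane surface is felt at TCP z 0.0362, so the shut tips are 13.8 mm behind the TCP. I'll raise 2.5 mm and push.

```bash
python3 -m jog '[0,0,-0.0035,0,0,0,1, -0.004,0,-0.0035,0,0,0,1, -0.008,0,-0.0035,0,0,0,1, -0.012,0,-0.0035,0,0,0,1, -0.016,0,-0.0035,0,0,0,1, -0.020,0,-0.0035,0,0,0,1, -0.025,0,-0.0035,0,0,0,1, -0.030,0,-0.0035,0,0,0,1, -0.036,0,-0.0035,0,0,0,1, -0.042,0,-0.0035,0,0,0,1, -0.048,0,-0.0035,0,0,0,1, -0.054,0,-0.0035,0,0,0,1, -0.060,0,-0.0035,0,0,0,1, -0.066,0,-0.0035,0,0,0,1, -0.072,0,-0.0035,0,0,0,1, -0.078,0,-0.0035,0,0,0,1, -0.083,0,-0.0035,0,0,0,1, -0.087,0,-0.0035,0,0,0,1, -0.090,0,-0.0035,0,0,0,1, -0.090,0,-0.0035,0,0,0,1]'
cat > meas.py <<'E'
from h import *
for n in("scene","side","wrist"):
    c=camera(n);hsv=cv2.cvtColor(c["frame"],cv2.COLOR_RGB2HSV)
    L=np.array([[.545,-.06],[.545,.16],[.68,.16],[.68,-.06]])
    roi=np.zeros(hsv.shape[:2],np.uint8);cv2.fillPoly(roi,[proj(c,np.c_[L+[.03,0]*1 if 0 else L,[.056]*4]).astype(np.int32)],255)
    m=cv2.inRange(hsv,(105,110,40),(122,255,255))&roi
    p=np.argwhere(m)[:,::-1]
    if len(p)>5:
        P=np.array([atz(c,q.astype(float),.056) for q in p]);y=P[:,1]-(-.033)*(P[:,0]-.625)
        print(n,len(p),"band y",np.percentile(y,[0,3,50,97,100]).round(4),"x",np.percentile(P[:,0],[2,98]).round(4))
    for k in("blue_back","blue_plate","orange_plate"):
        print([(np.round(r["xyz"],3).tolist(),round(r["confidence"],2)) for r in spot_in(c,k) if r["xyz"][0]>.5])
o=get_obs();print(o["time_s"],o["eef_pos"])
E
python3 meas.py
```

```text
time_s: 14.35
eef_pos: [0.6292, 0.0698, 0.0386]
eef_rot: [0.0, 0.719, 0.695, -0.0]
wrist_force: [1.5, 0.6, 0.1]
opening: -0.003
grasp_force: 0.0
scene 26 band y [-0.0466 -0.0465 -0.0324 -0.0185 -0.0184] x [0.5914 0.6056]
[([0.615, 0.04, 0.055], 0.76)]
[([0.61, 0.045, 0.055], 0.76)]
[([0.548, 0.084, 0.055], 0.66)]
side 21 band y [-0.0513 -0.0482 -0.0356 -0.0288 -0.0287] x [0.5983 0.6579]
[([0.615, 0.037, 0.058], 0.65)]
[([0.616, 0.038, 0.058], 0.68)]
[([0.548, 0.085, 0.057], 0.84)]
[([0.631, 0.058, 0.058], 0.56)]
[([0.624, 0.06, 0.054], 0.91)]
[([0.546, 0.088, 0.058], 0.89)]
14.95 [0.62909627 0.07010356 0.03855958]
```

The plate is moving: the front is near y=-0.051, about at the lip. Push 31 mm more, then back off and lift to check.

```bash
python3 -m jog '[-0.004,0,0,0,0,0,1, -0.009,0,0,0,0,0,1, -0.014,0,0,0,0,0,1, -0.019,0,0,0,0,0,1, -0.023,0,0,0,0,0,1, -0.026,0,0,0,0,0,1, -0.029,0,0,0,0,0,1, -0.031,0,0,0,0,0,1, -0.031,0,0,0,0,0,1]'
python3 -m jog '[0.01,0,0,0,0,0,1, 0.02,0,-0.02,0,0,0,1, 0,0,-0.06,0,0,0,1, -0.05,0,-0.11,0,0,0,1, -0.07,0,-0.16,0,0,0,1, -0.07,0,-0.179,0,0,0,1, -0.07,0,-0.179,0,0,0,0.3, -0.07,0,-0.179,0,0,0,0, -0.07,0,-0.179,0,0,0,0, -0.07,0,-0.179,0,0,0,0]'
python3 - <<'E'
from h import *
c=camera("wrist");f=c["frame"];save(c,"pics/w7.png")
hsv=cv2.cvtColor(f,cv2.COLOR_RGB2HSV)
for n,(a,b) in {"blue":((105,130,50),(120,255,255)),"orange":((8,150,80),(20,255,255))}.items():
    m=cv2.inRange(hsv,a,b);m[:, :240]=0;m[:,440:]=0
    k=max(cv2.findContours(m,0,2)[0],key=cv2.contourArea)
    bx=cv2.boxPoints(cv2.minAreaRect(k));P=np.array([atz(c,p,.056) for p in bx]);print(n,bx.round().tolist(),P[:,:2].round(4).tolist(),P.mean(0).round(4))
print(proj(c,[[.6223,-.0464,.05],[.5873,-.0452,.05]]).round(1),get_obs()["eef_pos"],get_obs()["time_s"])
g=cv2.cvtColor(f,cv2.COLOR_RGB2GRAY)
for x,y in((.5455,-.0434),(.5275,-.0434),(.5873,-.045)):
    u,v=proj(c,[[x,y,.05]])[0].round().astype(int);print("lip col",u,"rows",v-10,g[v-10:v+12,u])
E
```

```text
time_s: 16.08
eef_pos: [0.6281, 0.0389, 0.0386]
eef_rot: [0.0, 0.719, 0.695, -0.0]
wrist_force: [0.7, -0.0, 0.0]
opening: 0.005
grasp_force: 0.0
time_s: 17.32
eef_pos: [0.6251, -0.0303, 0.216]
eef_rot: [-0.001, 0.718, 0.696, -0.001]
wrist_force: [-0.1, -0.1, -0.5]
opening: 0.845
grasp_force: 0.0
blue [[288.0, 207.0], [352.0, 207.0], [352.0, 232.0], [288.0, 232.0]] [[0.5909, -0.051], [0.658, -0.0531], [0.6579, -0.081], [0.5892, -0.0788]] [ 0.624 -0.066  0.056]
orange [[240.0, 106.0], [274.0, 106.0], [274.0, 137.0], [240.0, 137.0]] [[0.5502, 0.0519], [0.5831, 0.0508], [0.5811, 0.0214], [0.5474, 0.0225]] [0.5654 0.0367 0.056 ]
[[317.8 200.4]
 [284.9 200.3]] [ 0.62530221 -0.03043145  0.21637014] 17.375
lip col 246 rows 190 [ 94  94  86  86  65  55  50  53  51 130 142 137 137 134 136 136 138 135
 136 139 139 134]
lip col 229 rows 190 [ 95  68  53  51  55  55  52  53  68 131 138 136 136 134 136 132 135 135
 137 134 134 135]
lip col 285 rows 190 [ 84  83  85  86  82  87  83  85  76 107 134 133 136 137 137 137 138 141
 139 138 136 137]
```

The band now spans 6–36 mm past the lip. The lip edge is at row 199 (y≈-0.046) and the band at y≈-0.052 to -0.080. The orange plate is unmoved and the robot is clear.

```bash
python3 -c "
from bench import hand_in
print(hand_in())"
```

```text
the job is handed in; nothing more can be done
None
```

I pushed the blue-ended plate along its lane until the whole blue band was past the open end of the ledge, with about 6 mm of bare metal beyond the edge. The orange plate did not move, the robot ended clear of everything, and I handed the job in at about 17 s; no verdict came back.

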